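# Lock the scanner stage, fit the nested reference lid and uncover it

### The job

Get the scanning stage ready: turn the pot's lock collar by its lug until the lug points at the locked mark (the short bar on the plate), then carry the nested lids by the inner lid's knob, lower them gently together onto the pot until the inner lid is fully seated, and let go of the knob. Then take the outer cover by its neck and lift it alone, straight up, leaving the inner lid seated and the collar locked. Finish while still holding the cover level above the pot, with its lower edge clear of the top of the knob by a few centimetres; leave the jar, the block and the screwdriver alone.

Things in the scene. Friction and masses are not known exactly. Their poses are not given: they have to be found in the camera images.
- pot_rim (a point): Centre of the mouth of the fixed black round pot, at its rim, 85 mm above the table; z up along its axis. Pot: outer diameter 82 mm, mouth 72 mm. It stands at the middle of the stage, a round yellow-topped plate, 250 mm across, 20 mm thick, fixed to the table left or right of the robot's centre line; the lids stand on the other side.
- collar (a joint): Angle of the dark steel lock collar (116 mm across, 22 to 38 mm above the table), captive round the pot's foot, turning about the pot's axis. Grows counter-clockwise seen from above: 0 open (lug at the round dot), 1.2 locked (lug at the bar mark), stop at 1.5, past the mark. Starts at 0 to 0.4. Light friction (about 1.5 N at the lug) keeps it where it is left.
- lug_top (a point): Middle of the top of the collar's upright lug, 72 mm above the table, 95 mm from the pot's axis; turns with the collar, x axis radially outward. The lug is a plate 30 mm long radially and 12 mm thick, its upper 34 mm free above the arm that joins it to the collar. Pinch it across its thickness or push it sideways.
- locked_mark (a point): The locked mark: a black bar 12 mm long, 6 mm wide, 3 mm high on the plate, lying radially 118 mm from the pot's axis, just beyond the lug's end when locked. (The open mark is a black round dot of 6 mm, 1.2 rad clockwise of it.)
- inner_lid: Aluminium inner lid, 0.11-0.18 kg, round; origin at the centre of its underside, z up. Tapered plug, 56 mm wide at height 0, 66 mm at 12; disc 86 mm wide, height 14-22; stem 12 mm; round knob 20 mm wide, height 60-90 mm. Starts standing on its plug on the table under the cover. Seated, its disc's underside rests on the pot's rim: origin 14 mm below pot_rim.
- cover: White plastic outer cover, 0.08-0.13 kg, round, loose on the inner lid's disc; origin at the centre of its lower edge, z up. Skirt 98 mm wide, 92 inside, height 0-6; flat top 6-10; hollow neck 40 mm wide, 30 inside, height 10-48 mm. Nested, its origin is 16 mm above the inner lid's and the knob sticks 26 mm out of the neck. The inner lid, lifted, carries it along.
- wax_block: Bystander: green block 60 x 110 x 35 mm lying at the far side; origin at the centre of its underside.
- screwdriver: Bystander: screwdriver lying at the far side, not to be touched.
- jar: Bystander: small jar, 44 mm diameter, 50 mm tall, between the robot and the work; origin at the centre of its underside.
Things that resemble listed ones, but are neither listed nor needed, are in the scene too. There is more than one size of the cover; the one meant has the size given above.

How it is judged:
By the outcome, as a careful person would: the job done as asked, in the order asked, and still so for the second after the job is handed in, while the arm keeps its last pose, push and grip.
It also fails if it takes over 64 s, if anything falls off the work surface, if the arm or the gripper's body presses on something with over 40 N, if the wrist force passes 120 N, or if a joint passes its speed limit or range.

### The arm

A 6-joint arm with a two-finger parallel gripper is mounted at the origin on the work surface. World frame = base frame: x ahead of the robot, y to its left, z up, the work surface at z = 0. Lengths are in m, angles in rad, forces in N, time in s.
With the tool pointing down it reaches from about 0.35 to 0.975 m from the base axis. Payload 4.9 kg.
Tool frame: the origin (TCP) lies midway between the tips of the shut fingers; the grasp point (between the pads) lies 19 mm behind it; z points along the fingers, y is the line along which they close (so a half turn about z gives the same grasp; the last joint's range is limited). The gripper opens to 85 mm and grips with 20 to 120 N. Pads are 22 mm wide; open, the fingers measure 114 mm over their backs; the gripper's body (76 mm by 85 mm) begins 54 mm behind the grasp point. The pads swing forward as they close: fully open they stand 13 mm farther back than shut.
Start: joints at [-0.119, 0.053, 1.613, -0, 1.476, -0.119], TCP at [0.625, 0, 0.231] pointing down, gripper open.
Joint ranges: [-3.01, 3.01], [-1.01, 2.22], [0.06, 2.58], [-1.02, 4.17], [0.09, 2.62], [-3.14, 3.14]. Speed limits (rad/s): [2.57, 2.57, 3.14, 3.14, 3.14, 3.14].

### API

Orientations are given as a rotation vector (axis times angle).
In Python, from station import ctrl, optics, job gives the robot as it stands.
- The arm moves only by the shell command python3 -m jog 'ROWS' [OPENING] [FORCE]. ROWS is JSON, a list of rows, each a list of 2 entries, a list of its own where there are three numbers: the shift along the tool's x, y, z in m, then the turn, a rotation vector about the tool's x, y, z in rad. A call has 1 to 5 rows; each row is the pose to reach, as a shift and turn from the pose commanded when the call began, along the tool's axes at that moment; what a row does not reach only later rows make up. A row lasts 1/10 s, in which the tool goes at most 50 mm and 8.59 degrees, less where a joint would pass 70% of its speed; a pose out of reach is approached as far as the arm can. A call with a gripper value outside its range is refused whole. OPENING is the opening, from 0 (shut) to 1 (fully open), set as the call begins (- or left out, the last holds). The fingers move at their own pace and stop on an object; FORCE is the grip in N (left out, the last holds). Time passes only in rows, so rows that repeat a pose let the fingers close. It gives the time, the measured TCP pose, the force, the opening and the grip force at its end, in the units of the state.
- ctrl.get_obs(): the state, without advancing time (a new reading comes with each control period).
- optics.get_image(name): name is "scene" or "side" or "wrist"; returns a dict with "image" (400x640x3 uint8, blue, green, red), "fx", "fy", "cx", "cy" (pixels), "D" ([k1, k2, p1, p2, k3] as OpenCV has them; the pictures are not rectified), "rvec" (rotation vector, rad) and "tvec" (3), from world to camera coordinates, as OpenCV has them; the wrist camera has in their place "mount" (4x4, takes a point from camera to tool coordinates, whose origin is the TCP and whose axes are the flange's). Camera axes: x right, y down, z forward; pixel columns grow to the right and rows downward; lengths in m; the calibration is good to about 2 mm. A picture is of the moment at which its call begins: read the wrist's pose just before it. There is no depth.
- job.finish_job(): hands the job in; it is judged then, once.
The state is a dict: "t": time; "q": joint angles; "dq": joint speeds; "effort": joint torques, N m; "tool_pos": TCP position; "tool_rot": TCP orientation; "contact_force": force on the tool from outside, world axes, zero at the start; "wrist_torque": the same for the moment, N m; "opening": finger opening in m; "grip_force": force on a finger pad.
Only numpy, scipy, OpenCV 4.12 (cv2) and the standard library are available. Lean on these libraries where they do the work, as an engineer would, in place of code of your own. Each camera call takes 0.05 s, during which the arm holds its last target. There are 200 camera calls.

## Working session

There is one attempt and no reset: what is moved stays moved. The work goes in short steps, Python scripts to look and compute and a shell command to move; the robot and the scene stay as the last step left them, time stands still between calls to the robot, and variables do not carry over. Pictures are saved under pics/ and viewed, at most 10 in all, crops included, and the job is handed in when it is done.

```bash
mkdir -p pics; ls; cat > h.py <<'E'
import numpy as np, cv2
from station import ctrl, optics, job
R=lambda v: cv2.Rodrigues(np.array(v,float))[0]
def grab(name):
    o=ctrl.get_obs(); d=optics.get_image(name); K=np.array([[d['fx'],0,d['cx']],[0,d['fy'],d['cy']],[0,0,1.]])
    if name=='wrist':
        T=np.eye(4);T[:3,:3]=R(o['tool_rot']);T[:3,3]=o['tool_pos']
        M=np.linalg.inv(T@np.array(d['mount'])); rv=cv2.Rodrigues(M[:3,:3])[0]; tv=M[:3,3]
    else: rv=np.array(d['rvec'],float);tv=np.array(d['tvec'],float)
    return d['image'],(K,np.array(d['D'],float),rv.reshape(3,1),tv.reshape(3,1))
def ray(c,px,z):
    K,D,rv,tv=c; u=cv2.undistortPoints(np.array([[px]],float),K,D)[0,0]
    Rm=cv2.Rodrigues(rv)[0]; d=Rm.T@np.array([u[0],u[1],1]); o=-(Rm.T@tv).ravel()
    return o+d*(z-o[2])/d[2]
def proj(c,P):
    K,D,rv,tv=c; return cv2.projectPoints(np.array(P,float).reshape(-1,1,3),rv,tv,K,D)[0].reshape(-1,2)
def circ(x,y,z,r,n=60):
    a=np.linspace(0,2*np.pi,n); return np.c_[x+r*np.cos(a),y+r*np.sin(a),0*a+z]
def draw(im,c,P,col=(0,0,255)):
    cv2.polylines(im,[np.round(proj(c,P)).astype(int)],False,col,1)
E
python3 - <<'E'
from h import *
import pickle
S={}
for n in('scene','side'):
    im,c=grab(n);S[n]=(im,c);cv2.imwrite(f'pics/{n}0.png',im); print(n,(-(cv2.Rodrigues(c[2])[0].T@c[3])).ravel())
pickle.dump(S,open('s0.pkl','wb'))
print(ctrl.get_obs())
E
```

```text
pics
scene [ 1.1782441  -0.40530239  0.79738824]
side [0.38739839 0.56471185 0.69229353]
{'t': 0.1, 'q': array([-1.19011389e-01,  5.32825523e-02,  1.61420333e+00, -3.40409161e-05,
        1.47598217e+00, -1.18987966e-01]), 'dq': array([ 1.52797605e-04, -1.77322884e-03, -2.18530384e-03,  6.64389257e-05,
        7.79861441e-04,  1.14165593e-03]), 'effort': array([ 6.14647306e-04, -3.94903493e+01, -3.71363103e+01, -4.52310599e-05,
        3.99340541e-03, -4.17574097e-05]), 'tool_pos': array([6.24420401e-01, 5.30648471e-05, 2.30163233e-01]), 'tool_rot': array([-2.22043589e+00, -2.22039111e+00,  1.86198828e-03]), 'contact_force': array([-0.77589072, -0.6018057 , -0.20001729]), 'wrist_torque': array([0.00611138, 0.01709783, 0.04120594]), 'grip_force': 0.0, 'opening': 0.0855513661150662}
```

View pics/scene0.png

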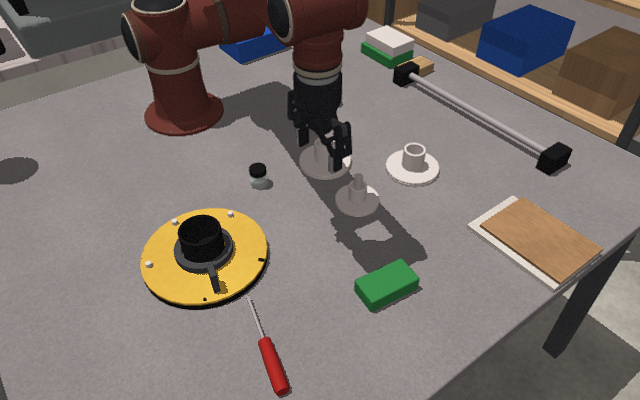

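View pics/side0.png

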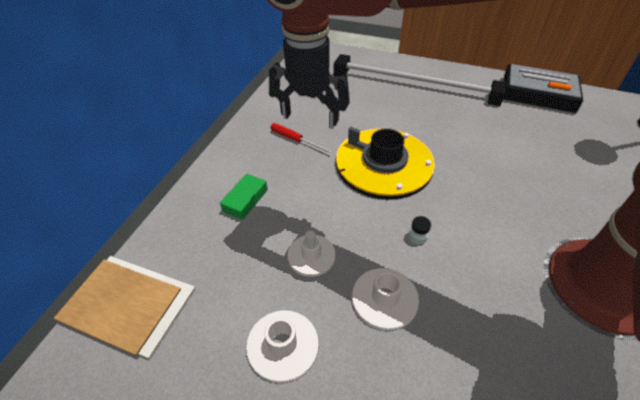

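The scene picture shows the stage at (205,257), its lug at (214,280), the bar at (262,260) and the dot at (205,299). The nested lids, with the knob sticking out, are at (358,195). In the side picture they are at (311,256), and the stage is at (385,160). The jar stands between the robot and the work.

```bash
python3 - <<'E'
from h import *
import pickle
S=pickle.load(open('s0.pkl','rb'))
for n in S:
    im,c=S[n]; hsv=cv2.cvtColor(im,cv2.COLOR_BGR2HSV)
    m=cv2.inRange(hsv,(20,150,100),(35,255,255)); 
    cs=max(cv2.findContours(m,cv2.RETR_EXTERNAL,cv2.CHAIN_APPROX_NONE)[0],key=cv2.contourArea)
    h=cv2.convexHull(cs)[:,0]; P=np.array([ray(c,p,.02)[:2] for p in h]).astype(np.float32)
    print(n,'plate',cv2.fitEllipse(P) , cv2.minEnclosingCircle(P))
g=lambda n,p,z:print(n,p,ray(S[n][1],p,z).round(4))
g('scene',(201,225),.085);g('side',(387,139),.085)
g('scene',(262,260),.022);g('scene',(205,299),.022);g('side',(342,170),.022)
g('scene',(214,268),.072);g('side',(354,131),.072)
g('scene',(359,177),.09);g('side',(311,235),.09)
g('scene',(358,200),.022);g('side',(311,257),.022)
g('scene',(258,185),.0);g('side',(418,240),.0)
E
```

```text
scene plate ((0.5055901408195496, -0.1968047320842743), (0.24814723432064056, 0.25024837255477905), 74.60148620605469) ((0.505435049533844, -0.1974293291568756), 0.1255645751953125)
side plate ((0.5011674761772156, -0.19385667145252228), (0.2484278827905655, 0.2523001432418823), 14.868192672729492) ((0.5003871321678162, -0.19364260137081146), 0.1260254979133606)
scene (201, 225) [ 0.4967 -0.1877  0.085 ]
side (387, 139) [ 0.5016 -0.1937  0.085 ]
scene (262, 260) [ 0.5949 -0.1172  0.022 ]
scene (205, 299) [ 0.6094 -0.2493  0.022 ]
side (342, 170) [ 0.59   -0.1168  0.022 ]
scene (214, 268) [ 0.5954 -0.2149  0.072 ]
side (354, 131) [ 0.5908 -0.2135  0.072 ]
scene (359, 177) [0.5788 0.1416 0.09  ]
side (311, 235) [0.5692 0.1445 0.09  ]
scene (358, 200) [0.5788 0.1427 0.022 ]
side (311, 257) [0.5695 0.1494 0.022 ]
scene (258, 185) [0.3801 0.0047 0.    ]
side (418, 240) [0.3722 0.0162 0.    ]
```

Geometry checks out: plate diameter 250 mm, bar at radius 119 mm and angle about 0.717, dot 1.19 rad clockwise of it. The lug is at about −0.21 rad. I'll go above the lug with the fingers across it.

```bash
python3 -m jog '[[[-0.043,-0.006,0],[0,0,0.15]],[[-0.086,-0.012,0],[0,0,0.3]],[[-0.129,-0.017,0],[0,0,0.45]],[[-0.172,-0.023,0],[0,0,0.6]],[[-0.215,-0.029,0],[0,0,0.75]]]'
python3 -m jog '[[[0,0,0],[0,0,0.15]],[[0,0,0],[0,0,0.3]],[[0,0,0],[0,0,0.45]],[[0,0,0],[0,0,0.6]],[[0,0,0],[0,0,0.75]]]'
python3 -m jog '[[[0,0,0],[0,0,0.14]],[[0,0,0],[0,0,0.28]],[[0,0,0],[0,0,0.28]],[[0,0,0],[0,0,0.28]]]'
cat > look.py <<'E'
from h import *
import sys,pickle
im,c=grab('wrist');pickle.dump((im,c),open('w.pkl','wb'))
cv2.imwrite(f'pics/{sys.argv[1]}.png',im);o=ctrl.get_obs();print(o['t'],o['tool_pos'],o['q'],R(o['tool_rot']).round(3).tolist())
E
python3 look.py w1
```

```text
t: 0.6
tool_pos: [0.5953, -0.2164, 0.2307]
tool_rot: [-2.884, -1.244, 0.001]
contact_force: [0.7, 0.7, 0.6]
opening: 0.0852
grip_force: 0.0
t: 1.1
tool_pos: [0.5956, -0.2149, 0.2305]
tool_rot: [-3.139, -0.101, 0.002]
contact_force: [0.9, 0.0, 0.9]
opening: 0.0857
grip_force: 0.0
t: 1.5
tool_pos: [0.5958, -0.2149, 0.2308]
tool_rot: [-3.125, 0.323, 0.001]
contact_force: [0.1, -0.9, 0.2]
opening: 0.0854
grip_force: 0.0
1.55 [ 0.59581378 -0.2149046   0.23091104] [-4.63583888e-01  7.29186019e-02  1.59243305e+00 -2.08162324e-06
  1.47688503e+00  1.31397999e+00] [[0.979, -0.205, -0.001], [-0.205, -0.979, 0.0], [-0.001, -0.0, -1.0]]
```

View pics/w1.png

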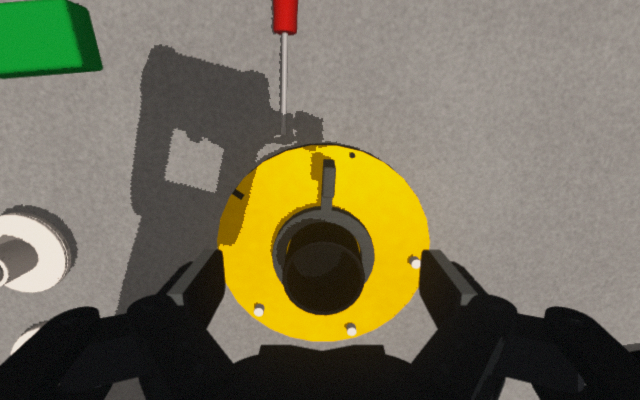

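The wrist view shows the lug plate at about (329,178), the bar at (238,194), the dot at (352,155) and the pot mouth at (323,280).

```bash
python3 - <<'E'
from h import *
import pickle
im,c=pickle.load(open('w.pkl','rb'))
hsv=cv2.cvtColor(im,cv2.COLOR_BGR2HSV)
m=cv2.inRange(hsv,(20,150,60),(35,255,255))
cs=np.vstack([k for k in cv2.findContours(m,cv2.RETR_EXTERNAL,cv2.CHAIN_APPROX_NONE)[0] if cv2.contourArea(k)>50]);h=cv2.convexHull(cs)[:,0]
P=np.array([ray(c,p,.02)[:2] for p in h],np.float32);print(cv2.minEnclosingCircle(P))
ctr=np.array([.502,-.195])
for n,p,z in(('bar',(238,194),.023),('dot',(352,155),.022),('lugA',(329,161),.072),('lugB',(327,207),.045)):
    q=ray(c,p,z);d=q[:2]-ctr;print(n,q,np.hypot(*d),np.arctan2(d[1],d[0]))
for a in (-.2,-.15):
  for w in(-.006,.006):
    draw(im,c,[[ctr[0]+r*np.cos(a)-w*np.sin(a),ctr[1]+r*np.sin(a)+w*np.cos(a),.072] for r in(.08,.11)],(0,0,255) if a<-.17 else (255,0,0))
draw(im,c,circ(*ctr,.085,.041));draw(im,c,circ(*ctr,.02,.125),(255,0,255))
cv2.imwrite('pics/w1c.png',cv2.resize(im[130:330,200:450],None,fx=3,fy=3))
E
```

```text
((0.5018482804298401, -0.19643168151378632), 0.12530426681041718)
bar [ 0.58974267 -0.11883728  0.023     ] 0.11618750325242291 0.7148651734842324
dot [ 0.6063078  -0.25031681  0.022     ] 0.11806805740772766 -0.4876105672531206
lugA [ 0.6130145  -0.22533641  0.072     ] 0.11508482631842046 -0.2667527447554731
lugB [ 0.56149346 -0.21334025  0.045     ] 0.062256215787383475 -0.29902971932171724
```

View pics/w1c.png

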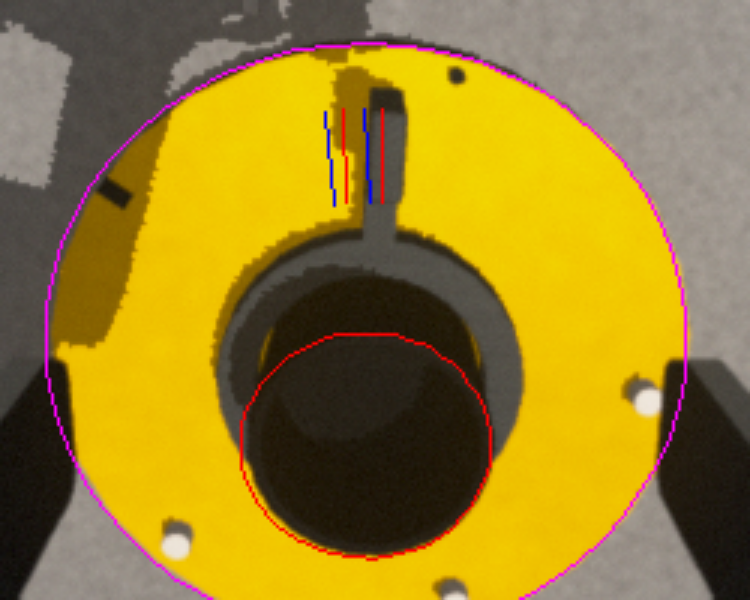

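```bash
python3 -m jog '[[[-0.001,0.008,0.045],[0,0,0.074]],[[-0.001,0.008,0.09],[0,0,0.074]],[[-0.001,0.008,0.13],[0,0,0.074]],[[-0.001,0.008,0.165],[0,0,0.074]],[[-0.001,0.008,0.187],[0,0,0.074]]]'
python3 -m jog '[[[0,0,0],[0,0,0]],[[0,0,0],[0,0,0]],[[0,0,0],[0,0,0]],[[0,0,0],[0,0,0]],[[0,0,0],[0,0,0]]]' 0 25
python3 -m jog '[[[0,0,0],[0,0,0]],[[0,0,0],[0,0,0]],[[0,0,0],[0,0,0]]]'
python3 -c "
from h import *
import numpy as np
o=ctrl.get_obs();p=o['tool_pos'];Rm=R(o['tool_rot']);c=np.array([.502,-.196]);d=p[:2]-c
a0=np.arctan2(Rm[1,0],Rm[0,0]);print(p,o['opening'],o['grip_force'],'yaw',a0,'ang',np.arctan2(d[1],d[0]),np.hypot(*d))
"
```

```text
t: 2.05
tool_pos: [0.5913, -0.2216, 0.0404]
tool_rot: [-3.109, 0.44, 0.007]
contact_force: [-0.3, 0.0, -0.2]
opening: 0.0856
grip_force: 0.0
t: 2.55
tool_pos: [0.5944, -0.2231, 0.0462]
tool_rot: [3.109, -0.443, 0.005]
contact_force: [1.1, 1.1, 0.6]
opening: 0.0124
grip_force: 0.5
t: 2.85
tool_pos: [0.5944, -0.2232, 0.0461]
tool_rot: [3.109, -0.443, 0.004]
contact_force: [-1.2, -0.1, 6.3]
opening: 0.0113
grip_force: 29.6
[ 0.59440547 -0.22320301  0.04614916] 0.01131466545965801 29.590124487876892 yaw -0.2828905593145984 ang -0.2862997781592556 0.09632639358643647
```

```bash
python3 -m jog '[[[-0.0005,-0.0095,-0.001],[0,0,-0.1]],[[-0.0019,-0.019,-0.001],[0,0,-0.2]],[[-0.0043,-0.0282,-0.001],[0,0,-0.3]],[[-0.0075,-0.0372,-0.001],[0,0,-0.4]],[[-0.0117,-0.0458,-0.001],[0,0,-0.5]]]'
python3 -m jog '[[[-0.0005,-0.0095,0],[0,0,-0.1]],[[-0.0019,-0.019,0],[0,0,-0.2]],[[-0.0043,-0.0282,0],[0,0,-0.3]],[[-0.0075,-0.0372,0],[0,0,-0.4]],[[-0.0117,-0.0458,0],[0,0,-0.5]]]'
python3 -m jog '[[[0,0,0],[0,0,0]],[[0,0,0],[0,0,0]],[[0,0,0],[0,0,0]]]'
python3 -c "
from h import *
import numpy as np
o=ctrl.get_obs();p=o['tool_pos'];Rm=R(o['tool_rot']);c=np.array([.502,-.196]);d=p[:2]-c
a0=np.arctan2(Rm[1,0],Rm[0,0]);print(p,o['opening'],o['grip_force'],'yaw',a0,'ang',np.arctan2(d[1],d[0]),np.hypot(*d))
"
```

```text
t: 3.35
tool_pos: [0.5957, -0.1757, 0.0462]
tool_rot: [3.121, 0.346, 0.003]
contact_force: [-0.4, -1.9, 3.1]
opening: 0.0115
grip_force: 29.1
t: 3.85
tool_pos: [0.5741, -0.1335, 0.0462]
tool_rot: [2.938, 1.107, 0.002]
contact_force: [-0.2, -3.2, 2.0]
opening: 0.0116
grip_force: 29.1
t: 4.15
tool_pos: [0.5743, -0.1337, 0.0461]
tool_rot: [2.942, 1.1, 0.001]
contact_force: [-0.1, -0.6, 5.7]
opening: 0.0115
grip_force: 29.6
[ 0.57425556 -0.13367318  0.04614446] 0.011501122580823052 29.647243916988373 yaw 0.7156712111862822 ang 0.7117571014063728 0.09542273908003694
```

```bash
python3 -m jog '[[[0,0,0],[0,0,0]],[[0,0,0],[0,0,0]],[[0,0,0],[0,0,0]],[[0,0,0],[0,0,0]]]' 0.6
python3 -m jog '[[[0,0,-0.03],[0,0,0]],[[0,0,-0.07],[0,0,0]],[[-0.01,0,-0.115],[0,0,0]],[[-0.03,0,-0.16],[0,0,0]],[[-0.05,0,-0.20],[0,0,0]]]'
python3 -m jog '[[[-0.05,0,0],[0,0,0]],[[-0.1,0,0],[0,0,0]],[[-0.1,0,0],[0,0,0]],[[-0.1,0,0],[0,0,0]]]'
python3 look.py w2
python3 - <<'E'
from h import *
import pickle
im,c=pickle.load(open('w.pkl','rb'))
ctr=np.array([.502,-.196]);a=.715
for w in(-.006,.006): draw(im,c,[[ctr[0]+r*np.cos(a)-w*np.sin(a),ctr[1]+r*np.sin(a)+w*np.cos(a),.072] for r in(.08,.11)])
draw(im,c,circ(*ctr,.085,.041));draw(im,c,circ(*ctr,.085,.036),(0,255,0));draw(im,c,circ(*ctr,.02,.125),(255,0,255))
cv2.imwrite('pics/w2c.png',cv2.resize(im,None,fx=1.25,fy=1.25))
E
```

```text
t: 4.55
tool_pos: [0.5732, -0.1329, 0.0447]
tool_rot: [-2.941, -1.101, 0.001]
contact_force: [-1.1, 0.3, -0.1]
opening: 0.0514
grip_force: 0.0
t: 5.05
tool_pos: [0.5356, -0.1661, 0.2476]
tool_rot: [2.941, 1.103, 0.001]
contact_force: [0.7, -0.4, -0.4]
opening: 0.0509
grip_force: 0.0
t: 5.45
tool_pos: [0.4599, -0.2322, 0.2452]
tool_rot: [-2.943, -1.098, -0.001]
contact_force: [0.8, -0.9, 0.7]
opening: 0.0511
grip_force: 0.0
5.5 [ 0.46050339 -0.23162248  0.24511168] [-6.10787070e-01 -2.21108339e-01  1.84744265e+00  5.73285062e-04
  1.51544375e+00  2.43911977e-01] [[0.754, 0.656, 0.0], [0.656, -0.754, 0.001], [0.001, -0.0, -1.0]]
```

View pics/w2c.png

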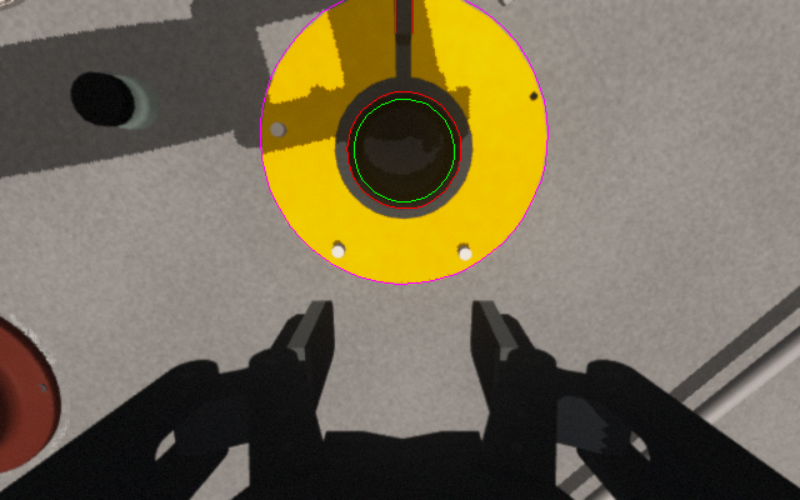

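The overlay matches the pot, the plate and the lug at the bar, so the collar is locked. Next, the lids.

```bash
python3 -m jog '[[[0.034,-0.029,0],[0,0,0]],[[0.068,-0.058,0],[0,0,0]],[[0.102,-0.088,0],[0,0,0]],[[0.136,-0.118,0],[0,0,0]],[[0.17,-0.147,0],[0,0,0]]]' 0.6
python3 -m jog '[[[0.036,-0.031,0],[0,0,0]],[[0.073,-0.062,0],[0,0,0]],[[0.073,-0.062,0],[0,0,0]],[[0.073,-0.062,0],[0,0,0]],[[0.073,-0.062,0],[0,0,0]]]'
python3 look.py w3
python3 - <<'E'
from h import *
import pickle
im,c=pickle.load(open('w.pkl','rb'))
x,y=.574,.145
draw(im,c,circ(x,y,.09,.01));draw(im,c,circ(x,y,.064,.02),(0,255,0));draw(im,c,circ(x,y,.016,.049),(255,0,255))
print(proj(c,[[x,y,.09],[x+.01,y,.09],[x,y+.01,.09]]))
cv2.imwrite('pics/w3c.png',cv2.resize(im,None,fx=1.25,fy=1.25))
E
```

```text
t: 6.0
tool_pos: [0.4924, -0.006, 0.2451]
tool_rot: [-2.94, -1.105, -0.0]
contact_force: [0.2, 0.2, 0.2]
opening: 0.0509
grip_force: 0.0
t: 6.5
tool_pos: [0.5064, 0.0857, 0.2449]
tool_rot: [-2.942, -1.103, 0.001]
contact_force: [-0.3, 0.3, -0.3]
opening: 0.0516
grip_force: 0.0
6.55 [0.50644585 0.08512293 0.24503939] [ 2.16517954e-02 -2.25647760e-01  1.85139153e+00 -2.20815077e-04
  1.51639220e+00  8.76127398e-01] [[0.754, 0.657, -0.001], [0.657, -0.754, -0.0], [-0.001, -0.0, -1.0]]
[[322.58005337  80.05941909]
 [330.32346591  70.62586706]
 [313.73377836  71.83359194]]
```

View pics/w3c.png

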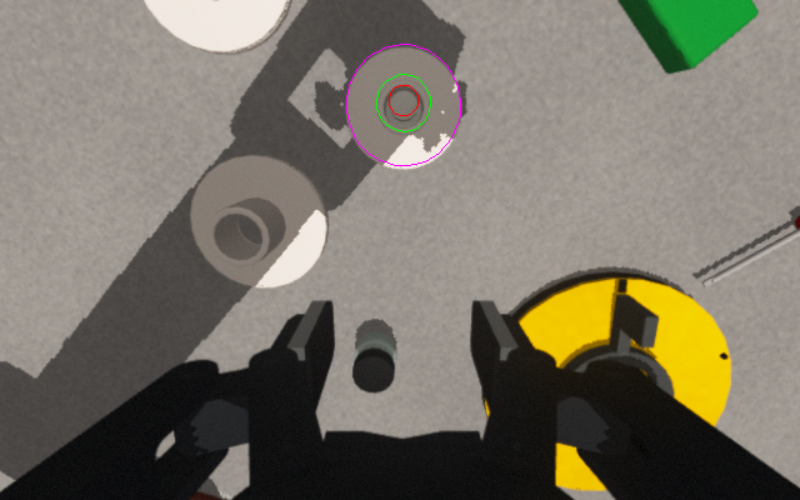

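The overlay sits right on the nested lids at (0.574, 0.145).

```bash
python3 -m jog '[[[0.045,0,0],[0,0,0]],[[0.09,0,0.02],[0,0,0]],[[0.09,0,0.07],[0,0,0]],[[0.09,0,0.115],[0,0,0]],[[0.09,0,0.145],[0,0,0]]]' 0.6
python3 -m jog '[[[0,0,0.016],[0,0,0]],[[0,0,0.031],[0,0,0]],[[0,0,0.031],[0,0,0]],[[0,0,0.031],[0,0,0]]]'
python3 -m jog '[[[0,0,0],[0,0,0]],[[0,0,0],[0,0,0]],[[0,0,0],[0,0,0]],[[0,0,0],[0,0,0]],[[0,0,0],[0,0,0]]]' 0 40
python3 -m jog '[[[0,0,-0.003],[0,0,0]],[[0,0,-0.008],[0,0,0]],[[0,0,-0.015],[0,0,0]],[[0,0,-0.025],[0,0,0]],[[0,0,-0.035],[0,0,0]]]'
python3 -m jog '[[[0,0,-0.015],[0,0,0]],[[0,0,-0.035],[0,0,0]],[[0,0,-0.055],[0,0,0]],[[0,0,-0.07],[0,0,0]],[[0,0,-0.08],[0,0,0]]]'
python3 -m jog '[[[0,0,0],[0,0,0]],[[0,0,0],[0,0,0]],[[0,0,0],[0,0,0]]]'
python3 -c "
from h import *
im,c=grab('side');o=ctrl.get_obs();p=o['tool_pos'];print(p,o['opening'],o['grip_force'],R(o['tool_rot']).round(4).tolist(),o['contact_force'],o['wrist_torque'])
cv2.imwrite('pics/s4.png',cv2.resize(im[120:330,200:480],None,fx=2.5,fy=2.5))"
```

```text
t: 7.05
tool_pos: [0.5727, 0.1431, 0.0962]
tool_rot: [-2.942, -1.099, 0.007]
contact_force: [-0.1, 0.5, 0.2]
opening: 0.051
grip_force: 0.0
t: 7.45
tool_pos: [0.5754, 0.1444, 0.0708]
tool_rot: [2.942, 1.101, 0.004]
contact_force: [-0.2, -0.1, 0.9]
opening: 0.0511
grip_force: 0.0
t: 7.95
tool_pos: [0.5755, 0.1449, 0.0712]
tool_rot: [2.941, 1.102, 0.004]
contact_force: [-0.7, 0.4, 5.1]
opening: 0.0183
grip_force: 39.2
t: 8.45
tool_pos: [0.5742, 0.1446, 0.105]
tool_rot: [-2.942, -1.102, 0.0]
contact_force: [0.5, 0.6, -1.9]
opening: 0.0183
grip_force: 39.1
t: 8.95
tool_pos: [0.5751, 0.1447, 0.1869]
tool_rot: [2.941, 1.102, 0.004]
contact_force: [0.9, 0.1, -1.9]
opening: 0.0186
grip_force: 39.1
t: 9.25
tool_pos: [0.5735, 0.1445, 0.1828]
tool_rot: [-2.941, -1.102, 0.004]
contact_force: [0.1, 0.5, -3.0]
opening: 0.0182
grip_force: 39.1
[0.57348959 0.14451234 0.18275857] 0.01830992039690195 39.132903814315796 [[0.754, 0.6569, -0.0026], [0.6569, -0.754, -0.0003], [-0.0021, -0.0015, -1.0]] [-0.30791322 -0.8845783  -1.78193843] [ 0.03468565  0.04292881 -0.0440834 ]
```

View pics/s4.png

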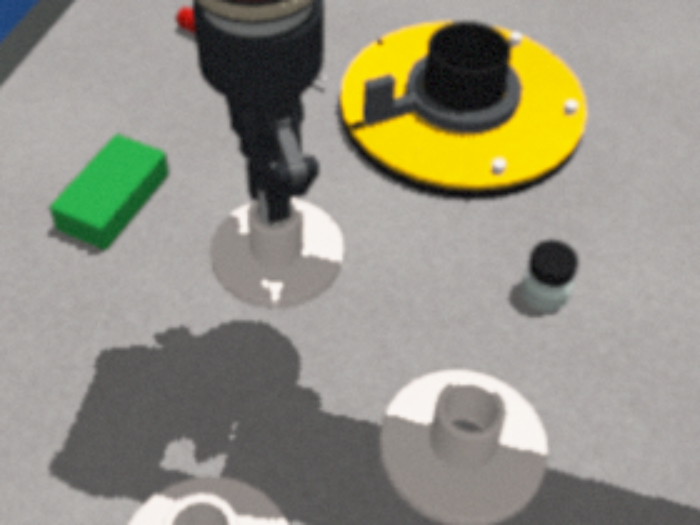

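```bash
python3 -m jog '[[[-0.008,0.006,-0.005],[0,0,0]],[[-0.028,0.021,-0.005],[0,0,0]],[[-0.056,0.042,-0.005],[0,0,0]],[[-0.084,0.063,-0.005],[0,0,0]],[[-0.112,0.084,-0.005],[0,0,0]]]'
python3 -m jog '[[[-0.028,0.021,0],[0,0,0]],[[-0.056,0.042,0],[0,0,0]],[[-0.084,0.063,0],[0,0,0]],[[-0.11,0.083,0],[0,0,0]],[[-0.13,0.099,0],[0,0,0]]]'
python3 -m jog '[[[-0.018,0.014,0],[0,0,0]],[[-0.028,0.021,0],[0,0,0]],[[-0.036,0.027,0],[0,0,0]],[[-0.036,0.027,0],[0,0,0]],[[-0.036,0.027,0],[0,0,0]]]'
python3 - <<'E'
from h import *
o=ctrl.get_obs();print(o['t'],o['tool_pos'],o['grip_force'],o['contact_force'])
out=[]
for n,cr in(('scene',(130,300,100,300)),('side',(60,230,290,490))):
    im,c=grab(n);draw(im,c,circ(.502,-.196,.085,.041));draw(im,c,circ(.502,-.196,.12+.016,.049),(255,0,255))
    out.append(cv2.resize(im[cr[0]:cr[1],cr[2]:cr[3]],(400,340)))
cv2.imwrite('pics/s5.png',np.hstack(out))
E
```

```text
t: 9.8
tool_pos: [0.5443, 0.006, 0.1892]
tool_rot: [2.942, 1.102, -0.001]
contact_force: [0.8, 0.2, -2.6]
opening: 0.0183
grip_force: 39.2
t: 10.3
tool_pos: [0.511, -0.1545, 0.1893]
tool_rot: [2.943, 1.1, -0.001]
contact_force: [1.0, 0.7, -3.3]
opening: 0.0186
grip_force: 39.2
t: 10.8
tool_pos: [0.5027, -0.1958, 0.1893]
tool_rot: [-2.941, -1.102, -0.0]
contact_force: [0.1, 0.6, -1.9]
opening: 0.0186
grip_force: 39.3
10.8 [ 0.50271437 -0.19582126  0.18925442] 39.25870656967163 [ 0.12960926  0.60584099 -1.8545675 ]
```

View pics/s5.png

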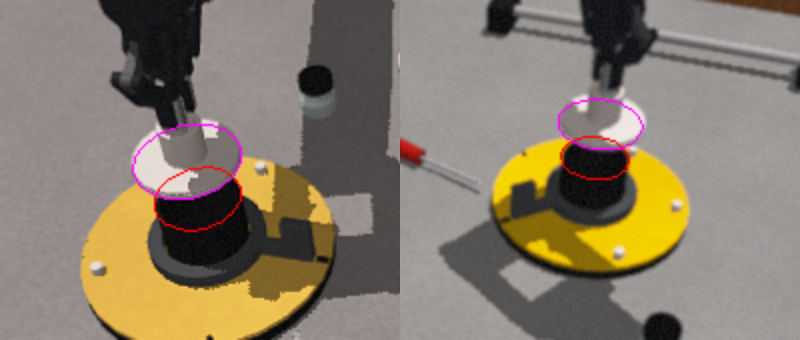

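Both views show the lids centred over the pot, with the lug at the bar. Lowering gently.

```bash
python3 -m jog '[[[0,0,0.008],[0,0,0]],[[0,0,0.017],[0,0,0]],[[0,0,0.026],[0,0,0]],[[0,0,0.034],[0,0,0]],[[0,0,0.04],[0,0,0]]]'
python3 -m jog '[[[0,0,0.002],[0,0,0]],[[0,0,0.004],[0,0,0]],[[0,0,0.005],[0,0,0]],[[0,0,0.006],[0,0,0]],[[0,0,0.006],[0,0,0]]]'
python3 -m jog '[[[0,0,0.0005],[0,0,0]],[[0,0,0.001],[0,0,0]],[[0,0,0.0015],[0,0,0]],[[0,0,0.0015],[0,0,0]],[[0,0,0.0015],[0,0,0]]]'
python3 -c "
from h import *
for i in range(5):
  grab('wrist');o=ctrl.get_obs();print(o['tool_pos'],o['contact_force'])"
```

```text
t: 11.4
tool_pos: [0.5022, -0.196, 0.1478]
tool_rot: [-2.941, -1.102, 0.002]
contact_force: [-0.3, -1.7, -2.9]
opening: 0.0184
grip_force: 39.3
t: 11.9
tool_pos: [0.5029, -0.1964, 0.1436]
tool_rot: [2.942, 1.102, 0.001]
contact_force: [0.6, 0.1, -1.4]
opening: 0.0181
grip_force: 39.3
t: 12.4
tool_pos: [0.503, -0.1963, 0.1423]
tool_rot: [2.942, 1.102, 0.001]
contact_force: [0.7, 2.3, 1.2]
opening: 0.0185
grip_force: 39.5
[ 0.50298855 -0.19625075  0.14230087] [1.04727588 2.58979956 1.17963482]
[ 0.50297728 -0.19627959  0.14230095] [1.16824941 2.77121191 1.57638206]
[ 0.50297329 -0.19624145  0.14225002] [0.78457522 2.21913944 2.44689392]
[ 0.50297547 -0.19626147  0.1422547 ] [0.79479395 2.39596112 1.80931354]
[ 0.50301696 -0.19627752  0.14230132] [1.22167697 2.77952584 1.8414606 ]
```

```bash
python3 -m jog '[[[0,0,0.0005],[0,0,0]],[[0,0,0.001],[0,0,0]],[[0,0,0.001],[0,0,0]],[[0,0,0.001],[0,0,0]]]'
python3 - <<'E'
from h import *
o=ctrl.get_obs();print(o['t'],o['tool_pos'],o['contact_force'],o['wrist_torque'])
out=[]
for n,cr in(('scene',(170,290,110,280)),('side',(90,210,310,480))):
    im,c=grab(n);draw(im,c,circ(.502,-.196,.087,.049),(255,0,255))
    out.append(cv2.resize(im[cr[0]:cr[1],cr[2]:cr[3]],(400,282)))
cv2.imwrite('pics/s6.png',np.hstack(out))
E
```

```text
t: 13.05
tool_pos: [0.5031, -0.1962, 0.1422]
tool_rot: [2.942, 1.102, 0.001]
contact_force: [-1.5, 3.1, 6.9]
opening: 0.0183
grip_force: 40.3
13.05 [ 0.50305517 -0.19622039  0.14219493] [-1.47166002  3.07100392  6.87012285] [0.64668937 0.17853795 0.00207309]
```

View pics/s6.png

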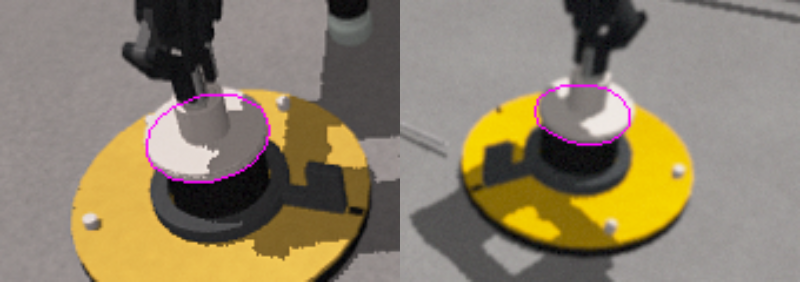

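Seated: the outline matches in both views, the height agrees, and the contact force rises. Next I release the knob, straddle the neck and grip it.

```bash
python3 -m jog '[[[0,0,-0.001],[0,0,0]],[[0,0,-0.001],[0,0,0]],[[0,0,-0.001],[0,0,0]],[[0,0,-0.001],[0,0,0]],[[0,0,-0.001],[0,0,0]]]' 0.9
python3 -m jog '[[[0,0,0.01],[0,0,0]],[[0,0,0.02],[0,0,0]],[[0,0,0.03],[0,0,0]],[[0,0,0.0365],[0,0,0]],[[0,0,0.0365],[0,0,0]]]'
python3 -m jog '[[[0,0,0],[0,0,0]],[[0,0,0],[0,0,0]],[[0,0,0],[0,0,0]],[[0,0,0],[0,0,0]],[[0,0,0],[0,0,0]]]' 0 25
```

```text
t: 13.65
tool_pos: [0.5025, -0.1964, 0.1415]
tool_rot: [-2.942, -1.102, 0.001]
contact_force: [-0.2, -0.1, -0.0]
opening: 0.0768
grip_force: 0.0
t: 14.15
tool_pos: [0.5016, -0.1957, 0.1033]
tool_rot: [-2.94, -1.101, 0.003]
contact_force: [-0.2, 0.0, 0.2]
opening: 0.0768
grip_force: 0.0
t: 14.65
tool_pos: [0.5032, -0.1966, 0.1061]
tool_rot: [2.941, 1.102, 0.002]
contact_force: [0.7, -0.5, 2.0]
opening: 0.0397
grip_force: 25.5
```

Gripping the neck (39.7 mm). Lifting slowly, straight up.

```bash
python3 -m jog '[[[0,0,-0.001],[0,0,0]],[[0,0,-0.003],[0,0,0]],[[0,0,-0.006],[0,0,0]],[[0,0,-0.01],[0,0,0]],[[0,0,-0.015],[0,0,0]]]'
python3 -m jog '[[[0,0,-0.006],[0,0,0]],[[0,0,-0.013],[0,0,0]],[[0,0,-0.021],[0,0,0]],[[0,0,-0.03],[0,0,0]],[[0,0,-0.04],[0,0,0]]]'
python3 -m jog '[[[0,0,-0.01],[0,0,0]],[[0,0,-0.02],[0,0,0]],[[0,0,-0.03],[0,0,0]],[[0,0,-0.04],[0,0,0]],[[0,0,-0.048],[0,0,0]]]'
python3 -m jog '[[[0,0,-0.006],[0,0,0]],[[0,0,-0.01],[0,0,0]],[[0,0,-0.01],[0,0,0]],[[0,0,-0.01],[0,0,0]],[[0,0,-0.01],[0,0,0]]]'
python3 - <<'E'
from h import *
o=ctrl.get_obs();print(o['t'],o['tool_pos'],o['contact_force'],o['opening'],o['grip_force'],R(o['tool_rot']).round(3)[2])
out=[]
for n,cr in(('scene',(90,290,80,280)),('side',(30,230,290,490))):
    im,c=grab(n);out.append(cv2.resize(im[cr[0]:cr[1],cr[2]:cr[3]],(400,400)))
cv2.imwrite('pics/s7.png',np.hstack(out))
E
```

```text
t: 15.15
tool_pos: [0.5025, -0.1962, 0.1204]
tool_rot: [-2.942, -1.102, 0.0]
contact_force: [0.8, -1.0, -1.1]
opening: 0.0399
grip_force: 25.3
t: 15.65
tool_pos: [0.5027, -0.1963, 0.1611]
tool_rot: [2.942, 1.102, 0.0]
contact_force: [-0.4, 0.1, -0.8]
opening: 0.0397
grip_force: 25.3
t: 16.15
tool_pos: [0.5028, -0.1964, 0.2094]
tool_rot: [2.941, 1.102, 0.001]
contact_force: [1.3, 0.5, -1.5]
opening: 0.0395
grip_force: 25.3
t: 16.65
tool_pos: [0.5024, -0.1962, 0.2177]
tool_rot: [-2.941, -1.102, 0.001]
contact_force: [-0.8, -1.0, -1.8]
opening: 0.0397
grip_force: 25.3
16.65 [ 0.50239331 -0.19617921  0.21766794] [-0.77060981 -0.9748802  -1.79042543] 0.03974294349099471 25.28391843661666 [-0.    -0.001 -1.   ]
```

View pics/s7.png

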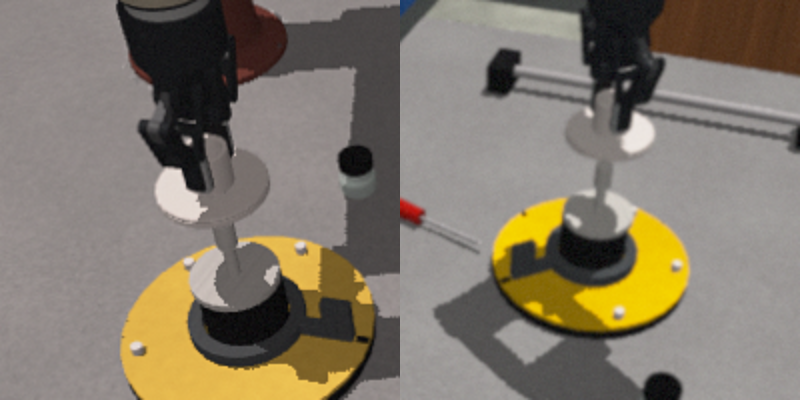

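The cover is held level, its lower edge about 39 mm above the knob. The inner lid is seated and the lug is at the bar.

```bash
python3 -c "
from station import job
print(job.finish_job())"
```

```text
the job is handed in; nothing more can be done
None
```

I've handed the job in at about 17 s: the collar is locked at the bar, the inner lid is seated on the pot and let go, and the cover is held level about 39 mm above the top of the knob.

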